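# Tighten the lift-pump cover in cross order

## Task

The round cover of the lift pump is held by four wing nuts, and one of them is already tight: its wings point straight at the middle of the cover. Tighten the other three by turning each clockwise (about a quarter turn) until its wings also point at the middle. So that the cover seats evenly, work in cross order: first fully tighten the nut straight across from the tight one, and only then the two that remain.

Things in the scene. Friction and masses are not known exactly. Their poses are not given: they have to be found in the camera images.
- cover (a point): Middle of the top face of the pump's flat round aluminium cover (240 mm across, 95 mm above the shelf) on a fixed round grey pot; here a 5 mm high, 36 mm wide boss. z up; any yaw. Four wing nuts stand 85 mm from the middle at this frame's +x, +y, -x and -y. The +x one is the tight one and cannot turn. A spare nut lying on the shelf is not part of the job.
- nut_opposite (a joint): Loose brass wing nut at cover-frame x = -85 mm, y = 0 (straight across from the tight nut). Upright wings 56 mm tip to tip, 10 mm thick, 8 to 42 mm above the cover, on a 30 mm wide, 6 mm high foot. Joint in rad, grows clockwise seen from above: 0 = wings along cover y (square to the line to the middle), 1.571 = pointing at the middle, tight on a hard stop. Starts at 0.2 to 0.5; light friction (0.06 N m), stays where left.
- nut_plus_y (a joint): Loose brass wing nut at cover-frame x = 0, y = +85 mm. Upright wings 56 mm tip to tip, 10 mm thick, 8 to 42 mm above the cover, on a 30 mm wide, 6 mm high foot. Joint in rad, grows clockwise seen from above: 0 = wings along cover x (square to the line to the middle), 1.571 = pointing at the middle, tight on a hard stop. Starts at 0.2 to 0.5; light friction (0.06 N m), stays where left.
- nut_minus_y (a joint): Loose brass wing nut at cover-frame x = 0, y = -85 mm. Upright wings 56 mm tip to tip, 10 mm thick, 8 to 42 mm above the cover, on a 30 mm wide, 6 mm high foot. Joint in rad, grows clockwise seen from above: 0 = wings along cover x (square to the line to the middle), 1.571 = pointing at the middle, tight on a hard stop. Starts at 0.2 to 0.5; light friction (0.06 N m), stays where left.

How it is judged (in metres and radians):
On the way, in this order (a step that is already met when the one before it is completed fails the run):
1. the nut across from the tight one is tightened first, the other two still loose (value of joint nut_opposite above 1.3 rad and value of joint each of nut_plus_y, nut_minus_y below 0.8 rad), for 0.2 s.
2. one of the remaining two nuts is tight (value of joint any of nut_plus_y, nut_minus_y above 1.3 rad), for 0.2 s.
At the end, for the whole second after the job is handed in: All three nuts that were loose have their wings pointing at the middle of the cover to within 15 degrees (joint above 1.3 rad) (value of joint each of nut_opposite, nut_plus_y, nut_minus_y above 1.3 rad); the robot touches nothing.
It also fails if it takes over 58 s, if anything falls off the work surface, if the arm or the gripper's body presses on something with over 40 N, if the wrist force passes 120 N, or if a joint passes its speed limit or range.

## Robot

A 6-joint arm with a two-finger parallel gripper is mounted at the origin on the work surface. World frame = base frame: x ahead of the robot, y to its left, z up, the work surface at z = 0. Lengths are in m, angles in degrees, forces in N, time in s.
With the tool pointing down it reaches from about 0.3 to 0.85 m from the base axis. Payload 5.4 kg.
Tool frame: the origin (TCP) lies at the centre of the arm's flange, where the gripper is bolted on; the fingertips stand 173 mm ahead of it and the grasp point (between the pads) lies 155 mm ahead of it; z points along the fingers, y is the line along which they close (so a half turn about z gives the same grasp; the last joint's range is limited). The gripper opens to 85 mm and grips with 20 to 120 N. Pads are 22 mm wide; open, the fingers measure 114 mm over their backs; the gripper's body (76 mm by 85 mm) begins 54 mm behind the grasp point. The pads swing forward as they close: fully open they stand 13 mm farther back than shut.
Start: joints at [53.165, 9.076, 91.501, -0, 79.423, -12.038], TCP at [0.241, 0.522, 0.405] pointing down, gripper open.
Joint ranges: [-166.64, 166.64], [-54.1, 131.32], [10.49, 154.53], [-73.88, 253.88], [9.74, 151.15], [-171.62, 171.62]. Speed limits (degrees/s): [147.25, 147.25, 180, 180, 180, 180].

## Interface

Orientations are given as [roll, pitch, yaw] about the fixed x, y, z axes, in that order (R = Rz(yaw) Ry(pitch) Rx(roll)).
In Python, from bench import env gives the robot as it stands.
- The arm moves only by the shell command python3 -m inch 'ROWS' [OPENING]. ROWS is JSON, a list of rows, each an object with "translation": the shift along the tool's x, y, z in m, a list of three; "twist": the turn about the tool's z in degrees. In form: [{"translation": [tx, ty, tz], "twist": twist}, ...]. A call has 1 to 10 rows; each row shifts and turns the commanded pose from where the row before left it, along the tool's axes as they then stand; what a row does not reach is not made up. A row lasts 1/8 s, in which the tool goes at most 62.5 mm and 10.7 degrees, less where a joint would pass 70% of its speed; a pose out of reach is approached as far as the arm can. A call is refused whole if a number of a shift passes 0.0625 or a number of a turn 10.7, either way. A call with a gripper value outside its range is refused whole. OPENING is the opening, from 0 (shut) to 1 (fully open), set as the call begins (- or left out, the last holds). The fingers move at their own pace and stop on an object; the grip force is fixed at half the most. Time passes only in rows, so rows that do not move let the fingers close. It gives the time, the measured TCP pose, the force, the opening and the grip force at its end, in the units of the state.
- env.get_obs(): the state, without advancing time (a new reading comes with each control period).
- env.read_camera(name): name is "side" or "top"; returns the picture (420x560x3 uint8, blue, green, red); there is no depth.
- env.get_calibration(name): a dict with "fx", "fy", "cx", "cy" (pixels), "R" (3x3) and "t" (3): a world point X has camera coordinates R X + t. Camera axes: x right, y down, z forward; pixel columns grow to the right and rows downward; lengths in m; the calibration is good to about 2 mm. A picture is of the moment at which its call begins. get_calibration takes no time and is no camera call.
- env.close_job(): hands the job in; it is judged then, once.
The state is a dict: "time_s": time; "joint_positions": joint angles; "qvel": joint speeds; "tau": joint torques, N m; "position": TCP position; "tcp_rot": TCP orientation; "contact_force": force on the tool from outside, world axes, zero at the start; "wrist_torque": the same for the moment, N m; "gripper_width": finger opening in m; "finger_force": force on a finger pad.
Only numpy, scipy, OpenCV 4.12 (cv2) and the standard library are available. Lean on these libraries where they do the work, as an engineer would, in place of code of your own. Each camera call takes 0.05 s, during which the arm holds its last target. There are 200 camera calls.

## Working session

There is one attempt and no reset: what is moved stays moved. The work goes in short steps, Python scripts to look and compute and a shell command to move; the robot and the scene stay as the last step left them, time stands still between calls to the robot, and variables do not carry over. Pictures are saved under pics/ and viewed, at most 10 in all, crops included, and the job is handed in when it is done.

```bash
mkdir -p pics; ls; python3 - <<'E'
from bench import env
import cv2
o=env.get_obs(); print(o)
for n in("top","side"):
    cv2.imwrite(f"pics/{n}0.png",env.read_camera(n)); print(env.get_calibration(n))
E
```

```text
pics
{'time_s': 0.0, 'joint_positions': array([ 5.31648623e+01,  9.11259629e+00,  9.15736380e+01, -1.28744593e-03,
        7.94234961e+01, -1.20377266e+01]), 'qvel': array([-0.040254  , -0.03585246,  0.04551473,  0.00139766,  0.0780821 ,
       -0.00013795]), 'tau': array([ 2.64161436e-04, -3.95988357e+01, -3.31432700e+01, -1.48957756e-04,
        8.10387544e-03, -2.05313364e-05]), 'position': array([0.24100567, 0.52173764, 0.40370432]), 'tcp_rot': array([-1.79892419e+02, -2.16475831e-02,  1.55202806e+02]), 'contact_force': array([-0.26945338,  0.99793943,  0.59949532]), 'wrist_torque': array([-0.01145594,  0.00296104, -0.02973441]), 'finger_force': 0.0, 'gripper_width': 0.08562853826148112}
{'fx': 459.6500140432539, 'fy': 459.6500140432539, 'cx': 283.4772015062889, 'cy': 204.54527290765344, 'R': array([[-0.00453664, -0.99986858,  0.01556399],
       [-0.99013721,  0.00231196, -0.14008199],
       [ 0.1400276 , -0.01604599, -0.99001757]]), 't': array([0.0277696 , 0.60309085, 0.79354945])}
{'fx': 497.0915160306567, 'fy': 497.0915160306567, 'cx': 275.5256972527482, 'cy': 205.84971481496723, 'R': array([[ 0.91220557, -0.40918097,  0.02125877],
       [-0.2545767 , -0.60666578, -0.75309185],
       [ 0.32104783,  0.68156259, -0.65757184]]), 't': array([-0.53085326,  0.28714855,  0.53242621])}
```

View pics/top0.png

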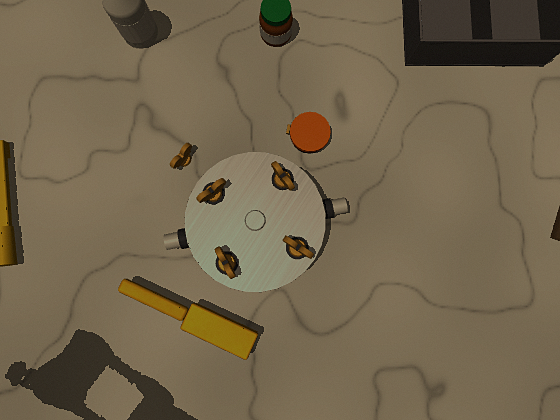

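View pics/side0.png

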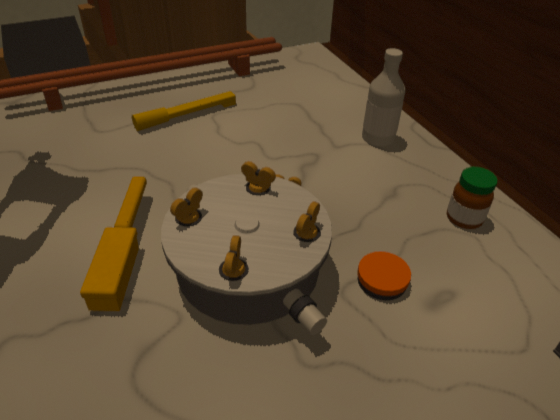

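The top picture shows the cover centred at about (255,220), with nuts near (212,192), (283,177), (298,247) and (227,263). The spare lies at (182,156). Next I measure the nuts with a brass mask.

```bash
cat > h.py <<'E'
import numpy as np,cv2
from bench import env
def ray(n,u,v,z):
    c=env.get_calibration(n);R=c["R"];C=-R.T@c["t"]
    d=R.T@np.array([(u-c["cx"])/c["fx"],(v-c["cy"])/c["fy"],1.]);return (C+d*(z-C[2])/d[2])
def nuts(im,seeds,n="top",z=.125,r=24):
    hsv=cv2.cvtColor(im,cv2.COLOR_BGR2HSV)
    m=((hsv[...,0]>8)&(hsv[...,0]<28)&(hsv[...,1]>130)&(hsv[...,2]>50)).astype(np.uint8)
    out=[]
    for (u,v) in seeds:
        k=np.zeros_like(m);cv2.circle(k,(int(u),int(v)),r,1,-1)
        ys,xs=np.nonzero(m&k)
        P=np.array([ray(n,x,y,z)[:2] for x,y in zip(xs,ys)])
        c=P.mean(0);w,V=np.linalg.eigh(np.cov((P-c).T))
        out.append((c,np.degrees(np.arctan2(V[1,1],V[0,1]))%180,len(xs)))
    return out,m
E
python3 - <<'E'
from h import *
im=env.read_camera("top")
S=[(212,192),(283,177),(298,247),(227,263)]
out,m=nuts(im,S)
C=ray("top",255,220,.1);print("C",C)
for s,(c,a,n) in zip(S,out):
    d=c-C[:2];print(s,c.round(4),a.round(1),n,np.hypot(*d).round(4),np.degrees(np.arctan2(d[1],d[0])).round(1))
x=cv2.resize(im[140:300,165:345],None,fx=3.3,fy=3.3,interpolation=2)
g=cv2.convertScaleAbs(x,alpha=1.6); cv2.imwrite("pics/crop.png",g)
E
```

```text
C [0.56887522 0.07464605 0.1       ]
(212, 192) [0.6145 0.1454] 130.2 234 0.0842 57.2
(283, 177) [0.6376 0.0297] 32.0 281 0.0821 -33.2
(298, 247) [0.5213 0.0052] 56.9 307 0.0842 -124.4
(227, 263) [0.4982 0.1216] 28.8 283 0.0849 146.4
```

View pics/crop.png

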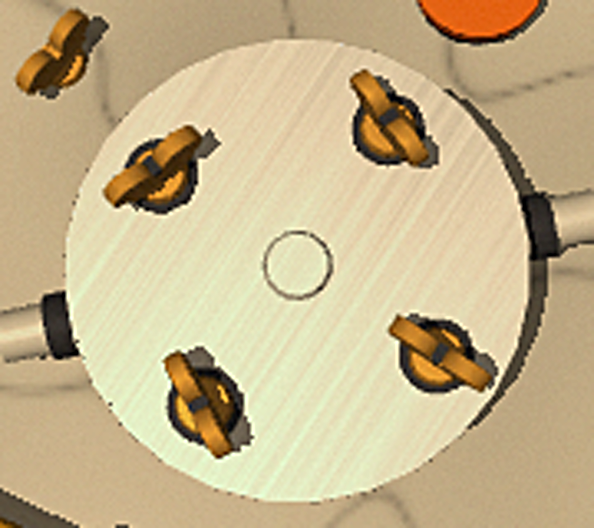

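The tight nut is at (298,247), since its wings are radial. That puts the cover yaw at about -123.5°. The opposite nut is at (212,192) with its wings at 130°, plus_y at (283,177) with wings at 32°, and minus_y at (227,263) with wings at 29°.

```bash
cat >> h.py <<'E'
def go(x,y,z,yaw):
    o=env.get_obs();p=o["position"];w=np.radians(o["tcp_rot"][2]);d=np.array([x,y,z])-p
    print("t",o["time_s"],"pose",p.round(4),o["tcp_rot"].round(1),"w",round(o["gripper_width"],4),"F",o["contact_force"].round(1))
    print("tool shift",np.round([d[0]*np.cos(w)+d[1]*np.sin(w),d[0]*np.sin(w)-d[1]*np.cos(w),-d[2]],4),"twist",round((o["tcp_rot"][2]-yaw+180)%360-180,1))
E
python3 -m inch '[{"translation":[0,0,0],"twist":8.4},{"translation":[0,0,0],"twist":8.4},{"translation":[0,0,0],"twist":8.2}]' 0.6
python3 -m inch '[{"translation":[-0.05,0.004,0],"twist":0},{"translation":[-0.05,0.004,0],"twist":0},{"translation":[-0.05,0.004,0],"twist":0},{"translation":[-0.05,0.004,0],"twist":0},{"translation":[-0.05,0.004,0],"twist":0},{"translation":[-0.05,0.004,0],"twist":0},{"translation":[-0.05,0.004,0],"twist":0},{"translation":[-0.05,0.004,0],"twist":0},{"translation":[-0.05,0.004,0],"twist":0},{"translation":[-0.05,0.004,0],"twist":0}]'
python3 -c 'from h import *;go(.615,.146,.283,130.2)'
```

```text
time_s: 0.52
position: [0.2411, 0.5219, 0.4043]
tcp_rot: [-180.0, 0.0, 129.9]
contact_force: [-0.5, -0.9, -1.1]
gripper_width: 0.0512
finger_force: 0.0
time_s: 1.78
position: [0.5954, 0.1646, 0.4043]
tcp_rot: [-180.0, -0.0, 130.2]
contact_force: [0.5, 0.1, -0.2]
gripper_width: 0.0509
finger_force: 0.0
t 1.775 pose [0.5954 0.1646 0.4043] [-180.    -0.   130.2] w 0.0509 F [ 0.5  0.1 -0.2]
tool shift [-0.0269  0.003   0.1213] twist -0.0
```

```bash

python3 -m inch '[{"translation":[-0.027,0.003,0],"twist":0},{"translation":[0,0,0.04],"twist":0},{"translation":[0,0,0.03],"twist":0},{"translation":[0,0,0],"twist":0}]'
python3 - <<'E'
from h import *
go(.615,.146,.283,130.2)
a=env.read_camera("top");b=env.read_camera("side")
cv2.imwrite("pics/near1.png",np.vstack([cv2.resize(a[120:300,165:345],(400,400)),cv2.resize(b[80:330,140:390],(400,400))]).reshape(2,400,400,3).transpose(1,0,2,3).reshape(400,800,3))
E
```

```text
time_s: 2.28
position: [0.613, 0.1471, 0.3312]
tcp_rot: [-179.7, -0.3, 130.2]
contact_force: [-0.7, 0.1, -0.7]
gripper_width: 0.0512
finger_force: 0.0
t 2.275 pose [0.613  0.1471 0.3312] [-179.7   -0.3  130.2] w 0.0512 F [-0.7  0.1 -0.7]
tool shift [-0.0021  0.0008  0.0482] twist -0.0
```

View pics/near1.png

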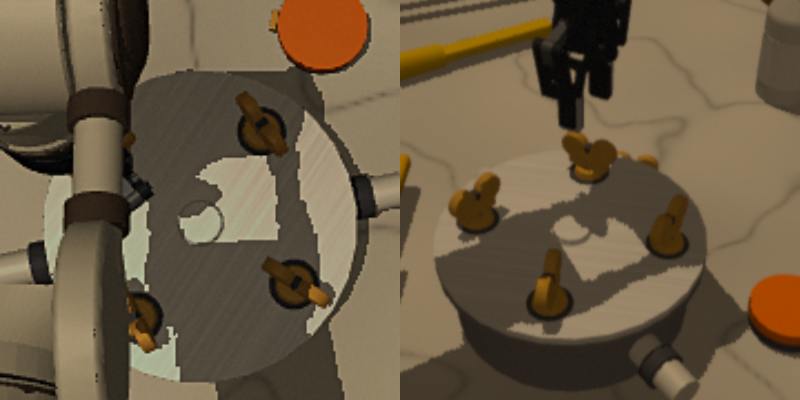

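Left (top view): the arm covers the opposite nut. Right (side view): the gripper hangs just above that nut, at about (590,155) in the crop. Before lowering I check the nut positions against the side view.

```bash
python3 - <<'E'
from h import *
im=env.read_camera("side")
hsv=cv2.cvtColor(im,cv2.COLOR_BGR2HSV);m=((hsv[...,0]>8)&(hsv[...,0]<28)&(hsv[...,1]>130)&(hsv[...,2]>45)).astype(np.uint8)
n,l,st,ce=cv2.connectedComponentsWithStats(m)
for s,c in zip(st,ce):
    if 80<s[4]<900: print(s,c.round(1))
c=env.get_calibration("side")
def pr(p):
    q=c["R"]@np.array(p)+c["t"];return (c["fx"]*q[0]/q[2]+c["cx"]).round(1),(c["fy"]*q[1]/q[2]+c["cy"]).round(1)
for p in [(.615,.146),(.639,.028),(.521,.0041),(.497,.122)]: print(p,pr((*p,.137)),pr((*p,.103)),pr((*p,.118)))
E
```

```text
[322  36  61  47 387] [349.   61.5]
[402 100  86  69 818] [441.9 136.3]
[241 161  43  33 717] [258.5 176.9]
[496 176  64  62 780] [528.6 206.3]
[453 181  41  29 609] [471.5 198.2]
[170 188  33  36 735] [187.1 206.8]
[296 201  24  38 580] [308. 222.]
[447 211  37  18 160] [462.6 223.2]
[222 235  23  43 609] [233.4 259.4]
(0.615, 0.146) (np.float64(257.6), np.float64(164.7)) (np.float64(257.6), np.float64(182.6)) (np.float64(257.6), np.float64(174.9))
(0.639, 0.028) (np.float64(308.0), np.float64(209.1)) (np.float64(306.4), np.float64(227.4)) (np.float64(307.1), np.float64(219.5))
(0.521, 0.0041) (np.float64(231.4), np.float64(245.5)) (np.float64(232.4), np.float64(264.2)) (np.float64(232.0), np.float64(256.1))
(0.497, 0.122) (np.float64(185.2), np.float64(193.8)) (np.float64(187.5), np.float64(212.2)) (np.float64(186.5), np.float64(204.2))
```

The two views agree to within about 2 mm, so I lower and grip.

```bash

python3 -m inch '[{"translation":[-0.001,0,0.024],"twist":0},{"translation":[0,0,0.015],"twist":0},{"translation":[0,0,0],"twist":0}]'
python3 -m inch '[{"translation":[0,0,0],"twist":0},{"translation":[0,0,0],"twist":0},{"translation":[0,0,0],"twist":0},{"translation":[0,0,0],"twist":0}]' 0
python3 -c 'from h import *;go(.615,.146,.283,58.5)'
```

```text
time_s: 2.8
position: [0.6145, 0.1465, 0.2951]
tcp_rot: [-179.9, -0.1, 130.2]
contact_force: [-0.5, 0.1, 0.6]
gripper_width: 0.0513
finger_force: 0.0
time_s: 3.3
position: [0.6148, 0.146, 0.297]
tcp_rot: [-179.9, 0.0, 130.2]
contact_force: [-4.2, -2.2, 5.0]
gripper_width: 0.008
finger_force: 60.2
t 3.3 pose [0.6148 0.146  0.297 ] [-179.9    0.   130.2] w 0.008 F [-4.2 -2.2  5. ]
tool shift [-0.0001  0.0001  0.014 ] twist 71.7
```

Gripped, but on the upper part of the wings only. I reopen a little, go lower and grip again.

```bash

python3 -m inch '[{"translation":[0,0,0],"twist":0},{"translation":[0,0,0],"twist":0},{"translation":[0,0,0.012],"twist":0},{"translation":[0,0,0],"twist":0}]' 0.45
python3 -m inch '[{"translation":[0,0,0],"twist":0},{"translation":[0,0,0],"twist":0},{"translation":[0,0,0],"twist":0},{"translation":[0,0,0],"twist":0}]' 0
python3 -c 'from h import *;go(.615,.146,.283,58.5)'
```

```text
time_s: 3.8
position: [0.6142, 0.1465, 0.2817]
tcp_rot: [-179.9, -0.1, 130.2]
contact_force: [-0.9, -0.5, -0.7]
gripper_width: 0.0388
finger_force: 0.0
time_s: 4.3
position: [0.6147, 0.1462, 0.2839]
tcp_rot: [-179.9, -0.0, 130.2]
contact_force: [-4.7, -3.0, 3.2]
gripper_width: 0.0083
finger_force: 59.8
t 4.3 pose [0.6147 0.1462 0.2839] [-179.9   -0.   130.2] w 0.0083 F [-4.7 -3.   3.2]
tool shift [-0.0004  0.0001  0.0009] twist 71.7
```

Firm grip at the right height. Now I turn it clockwise by about 72°.

```bash

python3 -m inch '[{"translation":[0,0,0],"twist":9},{"translation":[0,0,0],"twist":9},{"translation":[0,0,0],"twist":9},{"translation":[0,0,0],"twist":9}]'
python3 -m inch '[{"translation":[0,0,0],"twist":9},{"translation":[0,0,0],"twist":9},{"translation":[0,0,0],"twist":9},{"translation":[0,0,0],"twist":8},{"translation":[0,0,0],"twist":0},{"translation":[0,0,0],"twist":0}]'
python3 -c 'from h import *;go(.615,.146,.283,58.5);print(env.get_obs()["wrist_torque"])'
```

```text
time_s: 4.8
position: [0.615, 0.1464, 0.2839]
tcp_rot: [179.9, 0.0, 93.9]
contact_force: [-1.5, -1.0, 0.5]
gripper_width: 0.0087
finger_force: 59.5
time_s: 5.55
position: [0.6154, 0.1462, 0.2839]
tcp_rot: [179.9, -0.1, 59.3]
contact_force: [4.0, -3.2, -1.5]
gripper_width: 0.0086
finger_force: 59.1
t 5.55 pose [0.6154 0.1462 0.2839] [ 1.799e+02 -1.000e-01  5.930e+01] w 0.0086 F [ 4.  -3.2 -1.5]
tool shift [-0.0004 -0.0003  0.0009] twist 0.8
[-0.55029395 -0.64657841  0.01350101]
```

```bash

python3 -m inch '[{"translation":[0,0,0],"twist":0},{"translation":[0,0,0],"twist":0},{"translation":[0,0,-0.04],"twist":0},{"translation":[0,0,-0.04],"twist":0},{"translation":[0,0,0],"twist":9},{"translation":[0,0,0],"twist":9},{"translation":[0,0,0],"twist":9},{"translation":[0,0,0],"twist":0}]' 0.5
python3 - <<'E'
from h import *
go(.639,.028,.33,32)
b=env.read_camera("side")
cv2.imwrite("pics/s2.png",cv2.resize(b[120:320,140:360],None,fx=2.7,fy=2.7))
E
```

```text
time_s: 6.55
position: [0.6147, 0.1467, 0.3636]
tcp_rot: [-180.0, 0.0, 32.3]
contact_force: [0.3, 0.8, 0.1]
gripper_width: 0.0429
finger_force: 0.0
t 6.55 pose [0.6147 0.1467 0.3636] [-180.     0.    32.3] w 0.0429 F [0.3 0.8 0.1]
tool shift [-0.0429  0.1133  0.0336] twist 0.3
```

View pics/s2.png

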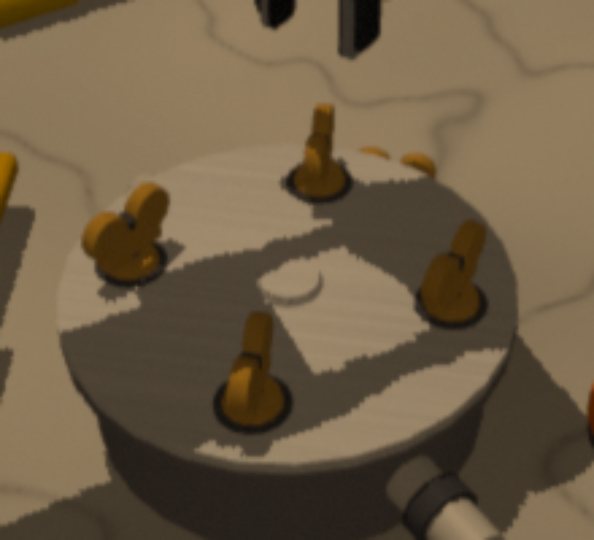

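The opposite nut, at (320,150) in the crop, now points at the boss. The other two are unchanged. Next is plus_y.

```bash

python3 -m inch '[{"translation":[-0.0145,0.038,0],"twist":0},{"translation":[-0.0145,0.038,0],"twist":0},{"translation":[-0.014,0.0375,0],"twist":0},{"translation":[0,0,0],"twist":0},{"translation":[0,0,0.025],"twist":0},{"translation":[0,0,0],"twist":0}]'
python3 -c 'from h import *;go(.639,.028,.283,32)'
```

```text
time_s: 7.35
position: [0.638, 0.0284, 0.3363]
tcp_rot: [-179.8, 0.2, 32.3]
contact_force: [0.3, 0.2, -0.5]
gripper_width: 0.0428
finger_force: 0.0
t 7.35 pose [0.638  0.0284 0.3363] [-179.8    0.2   32.3] w 0.0428 F [ 0.3  0.2 -0.5]
tool shift [0.0007 0.0009 0.0533] twist 0.3
```

```bash

python3 -m inch '[{"translation":[0.0005,0.0005,0.03],"twist":0},{"translation":[0,0,0.023],"twist":0},{"translation":[0,0,0],"twist":0},{"translation":[0,0,0],"twist":0}]'
python3 -m inch '[{"translation":[0,0,0],"twist":0},{"translation":[0,0,0],"twist":0},{"translation":[0,0,0],"twist":0},{"translation":[0,0,0],"twist":0}]' 0
python3 -c 'from h import *;go(.639,.028,.283,-31.5)'
```

```text
time_s: 7.85
position: [0.6401, 0.0277, 0.2874]
tcp_rot: [179.9, -0.1, 32.3]
contact_force: [0.0, 0.1, 0.4]
gripper_width: 0.0425
finger_force: 0.0
time_s: 8.35
position: [0.64, 0.0276, 0.2872]
tcp_rot: [180.0, -0.1, 32.2]
contact_force: [-2.2, 1.3, 5.7]
gripper_width: 0.0088
finger_force: 59.4
t 8.35 pose [0.64   0.0276 0.2872] [ 1.80e+02 -1.00e-01  3.22e+01] w 0.0088 F [-2.2  1.3  5.7]
tool shift [-0.0006 -0.0008  0.0042] twist 63.7
```

```bash

python3 -m inch '[{"translation":[0,0,0],"twist":9},{"translation":[0,0,0],"twist":9},{"translation":[0,0,0],"twist":9},{"translation":[0,0,0],"twist":9},{"translation":[0,0,0],"twist":9},{"translation":[0,0,0],"twist":9},{"translation":[0,0,0],"twist":8.5},{"translation":[0,0,0],"twist":0},{"translation":[0,0,0],"twist":0}]'
python3 -m inch '[{"translation":[0,0,0],"twist":0},{"translation":[0,0,0],"twist":0},{"translation":[0,0,-0.04],"twist":0},{"translation":[0,0,-0.04],"twist":0},{"translation":[0,0,0],"twist":0}]' 0.5
python3 -m inch '[{"translation":[0,0,0],"twist":-10},{"translation":[0,0,0],"twist":-10},{"translation":[0,0,0],"twist":-10},{"translation":[0,0,0],"twist":-10},{"translation":[0,0,0],"twist":-10},{"translation":[0,0,0],"twist":-10},{"translation":[0,0,0],"twist":0}]'
python3 -c 'from h import *;go(.497,.122,.283,28.8)'
```

```text
time_s: 9.48
position: [0.64, 0.0271, 0.2872]
tcp_rot: [-180.0, -0.1, -30.3]
contact_force: [-0.7, -0.3, 5.9]
gripper_width: 0.0086
finger_force: 59.4
time_s: 10.1
position: [0.6408, 0.0272, 0.3702]
tcp_rot: [-179.8, -0.4, -30.3]
contact_force: [0.5, 0.1, -0.3]
gripper_width: 0.0425
finger_force: 0.0
time_s: 10.98
position: [0.6393, 0.0274, 0.3643]
tcp_rot: [-179.9, 0.1, 29.6]
contact_force: [0.8, -0.2, 0.1]
gripper_width: 0.0428
finger_force: 0.0
t 10.975 pose [0.6393 0.0274 0.3643] [-1.799e+02  1.000e-01  2.960e+01] w 0.0428 F [ 0.8 -0.2  0.1]
tool shift [-0.077  -0.1526  0.0813] twist 0.8
```

```bash

python3 -m inch '[{"translation":[-0.019,-0.038,0],"twist":0.8},{"translation":[-0.019,-0.038,0],"twist":0},{"translation":[-0.019,-0.038,0],"twist":0},{"translation":[-0.019,-0.038,0],"twist":0},{"translation":[0,0,0],"twist":0},{"translation":[0,0,0.028],"twist":0},{"translation":[0,0,0],"twist":0}]'
python3 - <<'E'
from h import *
go(.497,.122,.283,28.8)
a=env.read_camera("top");b=env.read_camera("side")
cv2.imwrite("pics/s3.png",np.hstack([cv2.resize(a[120:300,165:345],(400,400)),cv2.resize(b[110:330,140:360],(400,400))]))
E
```

```text
time_s: 11.85
position: [0.4988, 0.1228, 0.3354]
tcp_rot: [-179.9, 0.3, 28.8]
contact_force: [-0.7, -0.3, -0.6]
gripper_width: 0.0429
finger_force: 0.0
t 11.85 pose [0.4988 0.1228 0.3354] [-179.9    0.3   28.8] w 0.0429 F [-0.7 -0.3 -0.6]
tool shift [-0.002  -0.0002  0.0524] twist -0.0
```

View pics/s3.png

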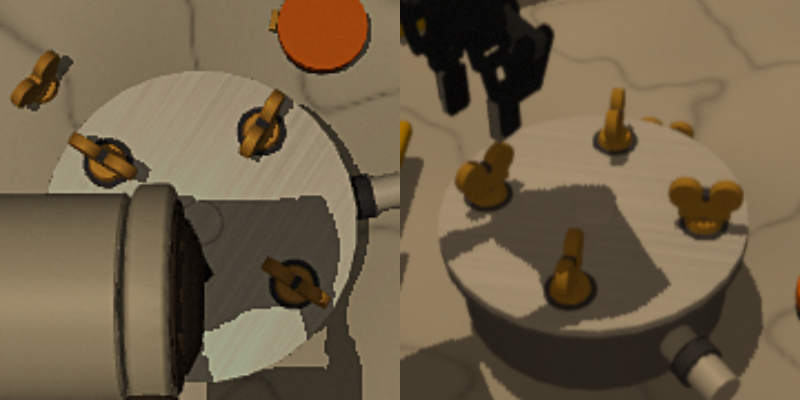

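The opposite nut (105,158) and plus_y (265,125) now point at the middle in the left panel. The gripper hangs above minus_y, at (485,180) in the right panel.

```bash

python3 -m inch '[{"translation":[-0.0015,0,0.03],"twist":0},{"translation":[0,0,0.022],"twist":0},{"translation":[0,0,0],"twist":0},{"translation":[0,0,0],"twist":0}]'
python3 -m inch '[{"translation":[0,0,0],"twist":0},{"translation":[0,0,0],"twist":0},{"translation":[0,0,0],"twist":0},{"translation":[0,0,0],"twist":0}]' 0
python3 -c 'from h import *;go(.497,.122,.283,-31.5)'
```

```text
time_s: 12.45
position: [0.4988, 0.1223, 0.2873]
tcp_rot: [179.9, -0.1, 28.9]
contact_force: [0.6, 0.4, 0.4]
gripper_width: 0.0423
finger_force: 0.0
time_s: 12.95
position: [0.4987, 0.122, 0.287]
tcp_rot: [179.9, -0.1, 28.9]
contact_force: [0.3, -4.6, 4.7]
gripper_width: 0.0087
finger_force: 60.5
t 12.95 pose [0.4987 0.122  0.287 ] [ 1.799e+02 -1.000e-01  2.890e+01] w 0.0087 F [ 0.3 -4.6  4.7]
tool shift [-0.0015 -0.0008  0.004 ] twist 60.4
```

```bash

python3 -m inch '[{"translation":[0,0,0],"twist":9},{"translation":[0,0,0],"twist":9},{"translation":[0,0,0],"twist":9},{"translation":[0,0,0],"twist":9},{"translation":[0,0,0],"twist":9},{"translation":[0,0,0],"twist":9},{"translation":[0,0,0],"twist":6},{"translation":[0,0,0],"twist":0},{"translation":[0,0,0],"twist":0}]'
python3 -m inch '[{"translation":[0,0,0],"twist":0},{"translation":[0,0,0],"twist":0},{"translation":[0,0,-0.04],"twist":0},{"translation":[0,0,-0.04],"twist":0},{"translation":[0,0,-0.04],"twist":0},{"translation":[0,0,0],"twist":0}]' 0.5
python3 -c 'from h import *;go(.3,.4,.405,-31.5)'
```

```text
time_s: 14.08
position: [0.4988, 0.1208, 0.287]
tcp_rot: [179.8, -0.3, -31.1]
contact_force: [-0.4, -12.8, 7.0]
gripper_width: 0.0085
finger_force: 60.5
time_s: 14.82
position: [0.4987, 0.1229, 0.4094]
tcp_rot: [-179.8, -0.3, -31.1]
contact_force: [0.6, -0.1, -0.4]
gripper_width: 0.0424
finger_force: 0.0
t 14.825 pose [0.4987 0.1229 0.4094] [-179.8   -0.3  -31.1] w 0.0424 F [ 0.6 -0.1 -0.4]
tool shift [-0.3132 -0.1348  0.0044] twist 0.4
```

Now I back away and check with the top camera.

```bash

python3 -m inch '[{"translation":[-0.04,-0.017,0],"twist":0},{"translation":[-0.04,-0.017,0],"twist":0},{"translation":[-0.04,-0.017,0],"twist":0},{"translation":[-0.04,-0.017,0],"twist":0},{"translation":[-0.04,-0.017,0],"twist":0},{"translation":[-0.04,-0.017,0],"twist":0},{"translation":[-0.04,-0.017,0],"twist":0},{"translation":[0,0,0],"twist":0},{"translation":[0,0,0],"twist":0}]'
python3 - <<'E'
from h import *
im=env.read_camera("top")
for c,a,n in nuts(im,[(212,192),(283,177),(298,247),(227,263)])[0]: print(c.round(4),a.round(1),n)
b=env.read_camera("side")
cv2.imwrite("pics/s4.png",np.hstack([cv2.resize(im[120:300,165:345],(400,400)),cv2.resize(b[110:330,140:360],(400,400))]))
print(env.get_obs()["contact_force"])
E
```

```text
time_s: 15.95
position: [0.3195, 0.3688, 0.4047]
tcp_rot: [179.9, 0.0, -31.1]
contact_force: [0.2, 0.5, 0.9]
gripper_width: 0.0426
finger_force: 0.0
[0.6138 0.1459] 55.1 282
[0.6385 0.029 ] 151.3 260
[0.5213 0.0052] 56.8 310
[0.4975 0.1219] 148.7 274
[ 0.18520902  0.1779903  -0.08620605]
```

View pics/s4.png

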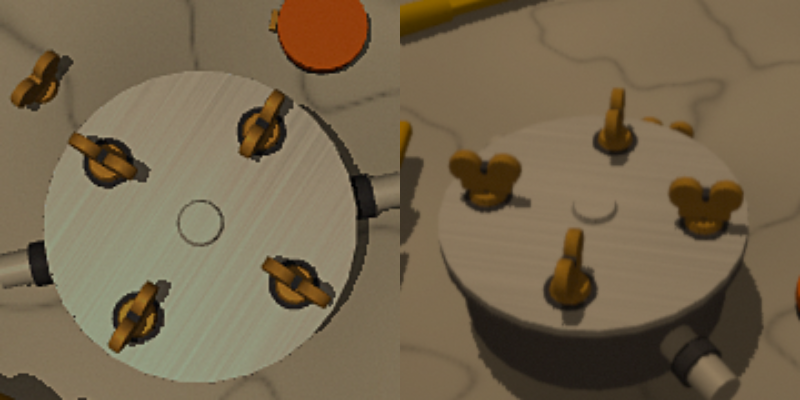

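All four nuts point at the middle. The measured wing angles are 55°, 151° and 149° against targets of 56.5°, 146.5° and 146.5°, which is within 5° of the 15° limit. The arm is clear of everything.

```bash
python3 -c 'from bench import env;print(env.close_job())'
```

```text
the job is handed in; nothing more can be done
None
```

I tightened all three loose nuts in cross order (opposite, then plus_y, then minus_y) and handed the job in at about 16 s; the last pictures put each within 5° of the middle with the arm clear, but the hand-in returned no verdict.

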